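# Draw off the bearing balls

### The job

Set the blue catch pan on the table under the lip of the ball chute, close up to the stand, and let go of it. Then pull the chute's spring-loaded black gate handle out until its yellow pointer stands at the red mark and keep it there, so that all five bearing balls run down into the pan. Finish while still holding the handle at the mark (the spring shuts the gate if you let go), and leave the gear, the clutch plate and the spray can where they are.

Things in the scene. Friction and masses are not known exactly. Their poses are not given: they have to be found in the camera images.
- chute: (All sizes in mm.) Fixed chute, sloping trough on a stand. Origin on the table under the gate; -x: the way balls run; +y: the way the handle pulls out. Trough 36 wide, lip at x = -60, closed end at x = 133. The stand's foot (y -45 to 45) begins at x = -30: the pan's far wall should stop just short of it. A scale rail lies along y at x = 45, 90 up, y 17 to 190, on a post at y = 184.
- chute_lip (a point): Middle of the trough's lower edge, where balls drop off: x = -60, y = 0 in the chute frame, 58 above the table. The trough's underside is 54 up here, so the 40 high pan, standing on the table, goes in under it from the front (-x) but cannot be lowered in from above. Balls leave at up to 0.6 m/s and land 40 to 70 in front.
- gate (a joint): How far the gate is pulled out along the chute's +y, in m: 0 shut, stop at 0.075. A spring pulls it shut: 3.6 N at 0, plus 1.2 N per 10 mm. The balls can pass once it is out by about 0.030. It carries the handle and the pointer.
- handle (a point): Grip point of the black gate handle, an upright block 50 (x) by 14 (y), from 78 to 140 above the table; this point is on its centre line, 20 below its top; x = 0, y = 90 in the chute frame when shut; axes as the chute's. Pinch it across its 14 mm (fingers closing along y). Its rod joins it from the -y side, top 90 above the table: keep fingertips above that.
- pointer (a point): Tip of the yellow pointer on the handle's +x end (x = 38, y = 90 in the chute frame when shut, 99 above the table); moves with the handle along the chute's y.
- mark (a point): Red mark: a clip 5 wide (y), 10 high, fixed on the scale rail, 42 to 60 along +y from the shut pointer (differs each time). This point is on its centre line near its top, x = 45 in the chute frame; axes as the chute's. The pointer is at the mark when both have the same y in the chute frame.
- pan: The loose blue catch pan, about 0.2 kg: origin at the middle of its underside, axes and sizes as told at pan_center.
- pan_center (a point): Centre of the catch pan, 20 above its underside: an open box 128 (x) by 84 (y) by 40 high, walls and floor 4. z up, +x away from its orange grip: +x end goes under the chute.
- pan_grip (a point): Grip point on the pan's orange upright grip, a block 14 (x) by 36 (y) fixed outside the pan's -x end, 71 from the pan centre, its top 90 above the pan's underside; this point is on its centre line, 70 above the underside. Pinch across its 14 mm (fingers closing along the pan's x), tips above the 40 high wall.
- gear: Bystander: loose steel planet gear, 76 across, 26 high; origin under its centre.
- clutch_plate: Bystander: loose dark steel ring, 140 across, 6 thick; origin under its centre.
- spray_can: Bystander: standing spray can, 60 across, 170 high; origin under its centre.
- ball1_center (a point): Centre of a steel bearing ball 22 in diameter, 43 g; the five start in a row in the trough behind the gate.
- ball2_center (a point): Centre of a steel bearing ball 22 in diameter, 43 g; the five start in a row in the trough behind the gate.
- ball3_center (a point): Centre of a steel bearing ball 22 in diameter, 43 g; the five start in a row in the trough behind the gate.
- ball4_center (a point): Centre of a steel bearing ball 22 in diameter, 43 g; the five start in a row in the trough behind the gate.
- ball5_center (a point): Centre of a steel bearing ball 22 in diameter, 43 g; the five start in a row in the trough behind the gate.
Not all that is in view belongs to the job. Leave any turquoise look-alike of the pan alone.

How it is judged:
On the way:
1. the pan stands on the table under the chute's lip, let go, with the gate still shut (x of chute_lip in the frame of pan_center between -0.058 and 0.058 m and y of chute_lip in the frame of pan_center between -0.032 and 0.032 m and height (world z) of pan_center below 0.026 m and angle between pan_center's own z axis and vertical below 0.08 rad and contact force between each of the arm, the fingers and pan below 0.5 N and value of joint gate below 0.012 m), for 0.2 s.
At the end, for the whole second after the job is handed in: The gate is held still by the fingers (at least 3 N on it) with its pointer within 5 mm of the red mark; all five balls lie inside the pan; the pan stands flat on the table under the lip and the robot is not touching it (y of pointer in the frame of mark between -0.005 and 0.005 m and velocity of joint gate between -0.01 and 0.01 m/s and contact force between the fingers and gate above 3 N and x of chute_lip in the frame of pan_center between -0.058 and 0.058 m and y of chute_lip in the frame of pan_center between -0.032 and 0.032 m and height (world z) of pan_center below 0.026 m and angle between pan_center's own z axis and vertical below 0.08 rad and contact force between each of the arm, the fingers and pan below 0.5 N and x of ball1_center in the frame of pan_center between -0.06 and 0.06 m and y of ball1_center in the frame of pan_center between -0.038 and 0.038 m and z of ball1_center in the frame of pan_center between -0.02 and 0.02 m and x of ball2_center in the frame of pan_center between -0.06 and 0.06 m and y of ball2_center in the frame of pan_center between -0.038 and 0.038 m and z of ball2_center in the frame of pan_center between -0.02 and 0.02 m and x of ball3_center in the frame of pan_center between -0.06 and 0.06 m and y of ball3_center in the frame of pan_center between -0.038 and 0.038 m and z of ball3_center in the frame of pan_center between -0.02 and 0.02 m and x of ball4_center in the frame of pan_center between -0.06 and 0.06 m and y of ball4_center in the frame of pan_center between -0.038 and 0.038 m and z of ball4_center in the frame of pan_center between -0.02 and 0.02 m and x of ball5_center in the frame of pan_center between -0.06 and 0.06 m and y of ball5_center in the frame of pan_center between -0.038 and 0.038 m and z of ball5_center in the frame of pan_center between -0.02 and 0.02 m); the arm keeps its last pose, push and grip.
It fails at once if the gear is moved by more than 30 mm (distance of gear from where it was at the start of the episode above 0.03 m).
It fails at once if the clutch plate is moved by more than 30 mm (distance of clutch_plate from where it was at the start of the episode above 0.03 m).
It fails at once if the spray can is moved by more than 30 mm (distance of spray_can from where it was at the start of the episode above 0.03 m).
It also fails if it takes over 53 s, if anything falls off the work surface, if the arm or the gripper's body presses on something with over 40 N, if the wrist force passes 120 N, or if a joint passes its speed limit or range.

### The arm

A 6-joint arm with a two-finger parallel gripper is mounted at the origin on the work surface. World frame = base frame: x ahead of the robot, y to its left, z up, the work surface at z = 0. Lengths are in m, angles in rad, forces in N, time in s.
With the tool pointing down it reaches from about 0.375 to 0.9 m from the base axis. Payload 3.1 kg.
Tool frame: the origin (TCP) lies at the centre of the arm's flange, where the gripper is bolted on; the fingertips stand tip_reach ahead of it and the grasp point (between the pads) lies 164 mm ahead of it (tip_reach is the distance from the TCP to the fingertips, in m); z points along the fingers, y is the direction in which the jaws open and shut (so a half turn about z gives the same grasp; the last joint's range is limited). The gripper opens to 87 mm and grips with 3 to 60 N. Pads are 19 mm wide; open, the fingers measure 117 mm over their backs; the gripper's body (75 mm by 190 mm) begins 51 mm behind the grasp point.
Start: joints at [1.03, 0.527, 1.433, -0, 1.181, -0.178], TCP at [0.221, 0.585, 0.405] pointing down, gripper open.
Joint ranges: [-3.08, 3.08], [-0.75, 2.2], [0.22, 2.44], [-1.43, 4.57], [0, 2.65], [-2.85, 2.85]. Speed limits (rad/s): [2.79, 2.79, 3.14, 3.14, 3.14, 3.14].

### API

Orientations are given as a unit quaternion [x, y, z, w].
In Python, from rig import get_obs, camera, hand_in, tip_reach gives the robot as it stands. The module is installed in compiled form; this text tells all that it offers.
- The arm moves only by the tool servo_tool, never from a script. Its argument "steps" is one flat list of numbers, 5 for each row, row after row: the finger opening in m, from 0 to 0.087, then the shift along the tool's x, y, z in m, then the turn about the tool's z in rad. A call has 1 to 12 rows; each row is the pose to reach, as a shift and turn from the pose commanded when the call began, along the tool's axes at that moment; what a row does not reach only later rows make up. A row lasts 1/8 s, in which the tool goes at most 62.5 mm and 10.7 degrees, less where a joint would pass 70% of its speed; a pose out of reach is approached as far as the arm can. A call with a gripper value outside its range is refused whole. The fingers move at their own pace and stop on an object; "force" is the grip in N (left out, the last holds). Time passes only in rows, so rows that repeat a pose let the fingers close. It gives the time, the measured TCP pose, the force and the opening at its end, in the units of the state.
- get_obs(): the state, without advancing time (a new reading comes with each control period).
- camera(name): name is "scene" or "top" or "wrist"; returns a dict with "pixels" (400x640x3 uint8, blue, green, red), "vertical_fov" (degrees; the focal length in pixels is half the picture's height over the tangent of half this angle, whatever the lens; pixels are square), "cx", "cy" (the principal point, pixels), "T" (4x4, takes a point from camera to world coordinates). Camera axes: x right, y up, looking along -z (the intrinsics and any distortion apply to the point x, -y, -z); pixel columns grow to the right and rows downward; lengths in m; the calibration is good to about 2 mm. A picture is of the moment at which its call begins. There is no depth.
- hand_in(): hands the job in, once; it reports no verdict.
The state is a dict: "time": time; "q": joint angles; "joint_velocities": joint speeds; "joint_torque": joint torques, N m; "position": TCP position; "tool_rot": TCP orientation; "ft_force": force on the tool from outside, world axes, zero at the start; "moment": the same for the moment, N m; "grip_width": finger opening in m.
Only numpy, scipy, OpenCV 4.12 (cv2) and the standard library are available. Lean on these libraries where they do the work, as an engineer would, in place of code of your own. Each camera call takes 0.05 s, during which the arm holds its last target.

## Working session

There is one attempt and no reset: what is moved stays moved. The work goes in short steps, Python scripts to look and compute and a tool call to move; the robot and the scene stay as the last step left them, time stands still between calls to the robot, and variables do not carry over. Pictures are saved under pics/ and viewed, and the job is handed in when it is done.

Besides the shell and the picture viewer there is one more tool, called as name(argument=value, ...) on one line, values as JSON. servo_tool: Moves the arm, as the interface text tells. Its arguments: {"type":"object","properties":{"steps":{"type":"array"},"force":{"type":"number"}},"required":["steps"]}

```bash
mkdir -p pics
cat > look.py <<'E'
import cv2,sys,pickle,numpy as np
from rig import *
tag=sys.argv[1]
for n in sys.argv[2:]:
    c=camera(n); cv2.imwrite(f'pics/{tag}_{n}.png',c['pixels']); pickle.dump(c,open(f'pics/{tag}_{n}.pkl','wb'))
    print(n,{k:(np.round(v,4).tolist() if k=='T' else v) for k,v in c.items() if k!='pixels'})
o=get_obs(); print({k:np.round(v,4).tolist() for k,v in o.items()}); print(tip_reach if not callable(tip_reach) else tip_reach())
E
python3 look.py a scene top wrist
```

```text
scene {'vertical_fov': 48.04427912606444, 'cx': 326.51376610444703, 'cy': 206.5718385953213, 'T': [[0.7012, -0.5482, 0.4558, 1.0949], [0.7129, 0.5331, -0.4556, -0.5104], [0.0067, 0.6444, 0.7646, 1.0516], [0.0, 0.0, 0.0, 1.0]]}
top {'vertical_fov': 51.706700376250204, 'cx': 324.82352141996773, 'cy': 205.83244221180314, 'T': [[0.0109, 0.9976, -0.068, 0.4722], [-0.9999, 0.0109, -0.0, 0.052], [0.0007, 0.068, 0.9977, 1.1624], [0.0, 0.0, 0.0, 1.0]]}
wrist {'vertical_fov': 68.47823869392549, 'cx': 318.2697081762436, 'cy': 197.15460979620227, 'T': [[0.3542, -0.9025, -0.245, 0.1532], [0.9352, 0.3414, 0.0944, 0.6091], [-0.0016, -0.2626, 0.9649, 0.3848], [0.0, 0.0, 0.0, 1.0]]}
{'time': 0.15, 'q': [1.0305, 0.5283, 1.4336, -0.0, 1.1814, -0.1785], 'joint_velocities': [-0.001, -0.0027, -0.004, 0.0009, 0.0015, -0.0005], 'joint_torque': [0.0003, -44.0428, -17.6842, 0.0633, 0.0551, -0.0001], 'position': [0.2211, 0.5843, 0.404], 'tool_rot': [0.1799, 0.9837, -0.0008, -0.0003], 'ft_force': [0.4176, -0.0528, -0.2221], 'moment': [0.0246, 0.0434, 0.0203], 'grip_width': 0.0871}
0.1822
```

View pics/a_scene.png

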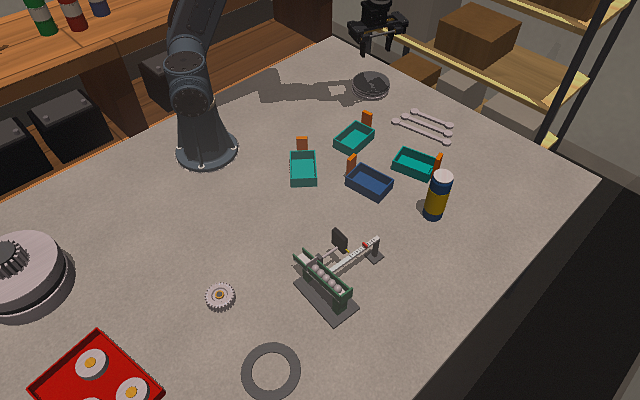

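View pics/a_top.png

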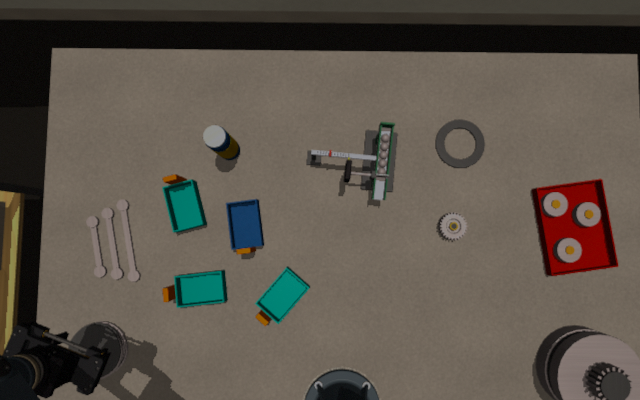

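View pics/a_wrist.png

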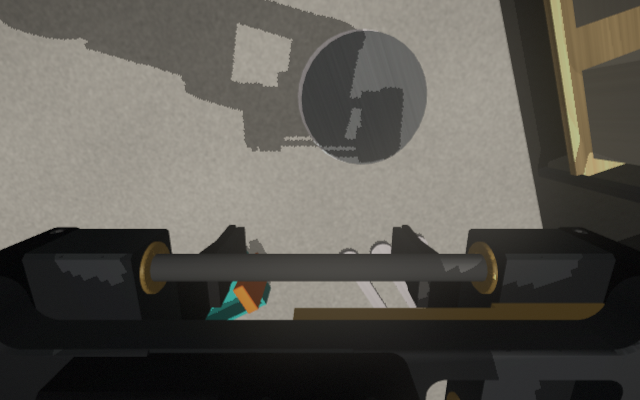

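The blue pan is at top (245,226) and scene (369,182). The look-alikes are turquoise, at top (184,206), (200,289) and (283,295). I choose the blue one and check it in a close crop.

```bash
cat > geo.py <<'E'
import numpy as np,pickle,cv2
def load(f): return pickle.load(open(f'pics/{f}.pkl','rb'))
def ray(c,p):
    f=200/np.tan(np.radians(c['vertical_fov'])/2)
    d=np.array([(p[0]-c['cx'])/f,-(p[1]-c['cy'])/f,-1.]); T=np.array(c['T'])
    d=T[:3,:3]@d; return T[:3,3],d/np.linalg.norm(d)
def plane(c,p,z):
    o,d=ray(c,p); return o+d*(z-o[2])/d[2]
def tri(obs):
    A=np.zeros((3,3));b=np.zeros(3);R=[ray(c,p) for c,p in obs]
    for o,d in R:
        M=np.eye(3)-np.outer(d,d);A+=M;b+=M@o
    x=np.linalg.solve(A,b); return x,[np.linalg.norm((np.eye(3)-np.outer(d,d))@(x-o))*1000 for o,d in R]
def proj(c,X):
    f=200/np.tan(np.radians(c['vertical_fov'])/2);T=np.array(c['T'])
    p=T[:3,:3].T@(np.array(X)-T[:3,3]); return c['cx']-f*p[0]/p[2],c['cy']+f*p[1]/p[2]
E
python3 - <<'E'
import cv2,numpy as np
t=cv2.imread('pics/a_top.png');s=cv2.imread('pics/a_scene.png')
def crop(i,x0,y0,w,h,k):return cv2.resize(i[y0:y0+h,x0:x0+w],None,fx=k,fy=k,interpolation=cv2.INTER_CUBIC)
cv2.imwrite('pics/c1.png',np.hstack([crop(t,300,110,100,100,4),crop(s,285,220,100,110,4)[:400]]))
cv2.imwrite('pics/c2.png',np.hstack([crop(t,205,185,80,80,5),crop(s,320,140,80,80,5)]))
E
```

```text
(no output)
```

View pics/c1.png

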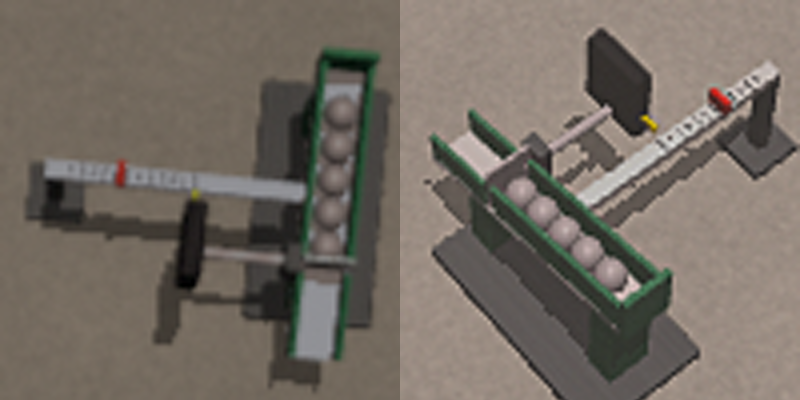

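View pics/c2.png

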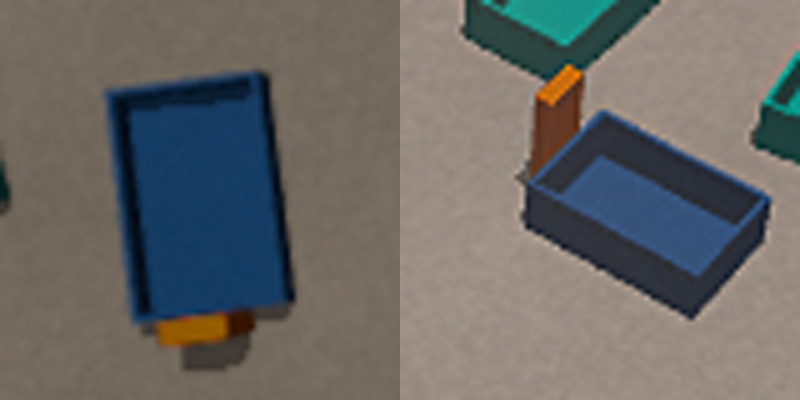

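The crop confirms it: blue pan with orange grip, its top centre at about top (243.5,251). The chute's lip is at about top (380,199), the red clip at (330,153), and the yellow pointer at (349,158).

```bash
cat > m1.py <<'E'
from geo import *
t=load('a_top');s=load('a_scene')
def blob(c,lo,hi,box,name):
    x0,y0,x1,y1=box
    h=cv2.cvtColor(c['pixels'],cv2.COLOR_BGR2HSV)[y0:y1,x0:x1]
    m=cv2.inRange(h,np.array(lo),np.array(hi)); ys,xs=np.nonzero(m)
    print(name,len(xs),xs.mean()+x0,ys.mean()+y0); return np.array([xs.mean()+x0,ys.mean()+y0])
P={}
P['red']=(blob(t,(0,120,80),(8,255,255),(310,140,350,170),'redT'),blob(s,(0,150,80),(8,255,255),(340,225,390,270),'redS'))
P['yel']=(blob(t,(20,120,70),(35,255,255),(335,150,365,170),'yT'),blob(s,(20,120,70),(35,255,255),(335,235,390,270),'yS'))
P['orange top']=(blob(t,(10,200,170),(22,255,255),(230,240,262,262),'oT'),blob(s,(8,200,190),(22,255,255),(340,145,362,170),'oS'))
def C(p,o,k,dx=0): return np.array([(p[0]-dx)/k+o[0]-.5+.5/k,p[1]/k+o[1]-.5+.5/k])
T=lambda *p:C(p,(205,185),5); S=lambda *p:C(p,(320,140),5,400)
P['panA(near grip,right)']=(T(292,302),S(525,178)) if 0 else (T(134,320),S(602,111))
P['panB']=(T(107,93),S(770,200))
P['panD']=(T(292,302),S(525,178))
T=lambda *p:C(p,(300,110),4); S=lambda *p:C(p,(285,220),4,400)
P['lip top R(green end)']=(T(338,356),S(435,137))
P['lip top L']=(T(292,354),S(472,112))
P['back top L']=(T(321,53),S(668,270))
P['handle top +x']=(T(196,201),S(651,73)) if 0 else (T(190,202),S(650,75))
P['handle top -x']=(T(190,287),S(600,30))
P['rail end']=(T(46,160),S(778,66))
for k,(a,b) in P.items():
    X,e=tri([(t,a),(s,b)]); print(k,np.round(X,4),np.round(e,1))
for n,p in dict(A=(134,320),B=(107,93),Cc=(264,71),D=(292,302)).items():
    print(n,np.round(plane(t,C(p,(205,185),5),.04),4))
for n,p in dict(lipR=(338,356),lipL=(292,354),backL=(321,53),backR=(377,57)).items():
    print(n,np.round(plane(t,C(p,(300,110),4),.075),4))
E
python3 m1.py
```

```text
redT 10 329.7 153.3
redS 12 365.1666666666667 244.58333333333334
yT 3 348.3333333333333 158.33333333333334
yS 9 347.1111111111111 250.33333333333334
oT 0 nan nan
oS 30 351.5 156.5
red [0.6846 0.0418 0.0914] [1.5 1.5]
yel [ 0.669  -0.008   0.0996] [0.3 0.3]
orange top [nan nan nan] [nan nan]
panA(near grip,right) [0.43   0.3046 0.0364] [0.3 0.3]
panB [0.5543 0.3242 0.0322] [1.1 1.1]
panD [0.4417 0.2187 0.0446] [1.5 1.5]
lip top R(green end) [ 0.5674 -0.1042  0.0752] [0.4 0.4]
lip top L [ 0.5688 -0.0735  0.0743] [0.9 0.9]
back top L [ 0.7581 -0.087   0.1201] [0.2 0.2]
handle top +x [ 0.6589 -0.0018  0.1355] [1.3 1.3]
handle top -x [6.079e-01 1.000e-04 1.324e-01] [4.7 4.7]
rail end [0.6929 0.0897 0.0914] [0.2 0.2]
A [0.43   0.3036 0.04  ]
B [0.553  0.3215 0.04  ]
Cc [0.566  0.2362 0.04  ]
D [0.4406 0.2183 0.04  ]
lipR [ 0.5672 -0.1045  0.075 ]
lipL [ 0.5682 -0.0741  0.075 ]
backL [ 0.7706 -0.0929  0.075 ]
backR [ 0.7683 -0.1304  0.075 ]m1.py:7: RuntimeWarning: Mean of empty slice.
  print(name,len(xs),xs.mean()+x0,ys.mean()+y0); return np.array([xs.mean()+x0,ys.mean()+y0])
  ret = ret.dtype.type(ret / rcount)
```

servo_tool(steps=[0.087,-0.03,-0.025,0.01,0.1,0.087,-0.08,-0.067,0.02,0.27,0.087,-0.13,-0.109,0.03,0.44,0.087,-0.18,-0.15,0.04,0.6,0.087,-0.23,-0.193,0.05,0.76,0.087,-0.28,-0.235,0.06,0.92,0.087,-0.32,-0.27,0.07,1.02,0.087,-0.336,-0.283,0.074,1.067,0.087,-0.336,-0.283,0.074,1.067,0.087,-0.336,-0.283,0.074,1.067])

```text
time: 1.4
position: [0.4349, 0.2013, 0.3307]
tool_rot: [0.655, 0.756, -0.0, -0.0]
ft_force: [-0.3, 0.1, 0.0]
grip_width: 0.0874
```

```bash
python3 look.py b wrist
```

```text
wrist {'vertical_fov': 68.47823869392549, 'cx': 318.2697081762436, 'cy': 197.15460979620227, 'T': [[0.9899, -0.1367, -0.0367, 0.424], [0.1416, 0.9553, 0.2596, 0.2717], [-0.0005, -0.2622, 0.965, 0.3117], [0.0, 0.0, 0.0, 1.0]]}
{'time': 1.45, 'q': [0.2005, 0.4501, 1.8663, 0.0004, 0.8257, 0.0569], 'joint_velocities': [0.0139, -0.0044, -0.0, -0.0018, -0.0017, 0.0008], 'joint_torque': [-0.5711, -34.1819, -11.7523, 0.038, 0.0219, 0.001], 'position': [0.4346, 0.2017, 0.3308], 'tool_rot': [0.6547, 0.7559, -0.0001, -0.0003], 'ft_force': [-0.1027, 0.7614, 0.7207], 'moment': [0.0031, 0.0643, -0.0006], 'grip_width': 0.0868}
0.1822
```

View pics/b_wrist.png

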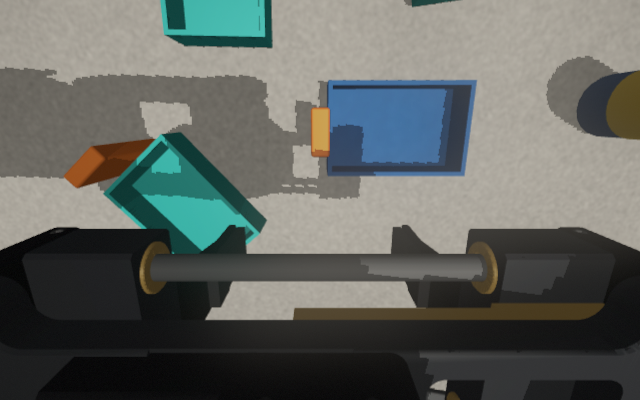

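The wrist view shows the blue pan's grip top at about (319,132), and its rim corners at (329,81), (476,81), (464,175) and (328,175).

Run:
```python
from geo import *
w=load('b_wrist');t=load('a_top');s=load('a_scene')
im=w['pixels'][100:165,305:335]; h=cv2.cvtColor(im,cv2.COLOR_BGR2HSV)
m=cv2.inRange(h,np.array((8,80,190)),np.array((25,255,255)))
c=max(cv2.findContours(m,0,2)[0],key=cv2.contourArea); r=cv2.minAreaRect(c); print(r, [h[30,i].tolist() for i in range(0,30,3)])
gw=np.array(r[0])+[305,100]
X,e=tri([(w,gw),(s,(351.5,156.5))]);print('grip top w+s',X,e)
print('plane .09',plane(w,gw,.09))
A,B,C,D=[plane(w,p,.04) for p in [(328.5,81),(476,81),(464,175),(328,175.5)]]
print(np.round([A,B,C,D],4)); print('centre',np.mean([A,B,C,D],0)); 
for a,b in ((A,B),(D,C)): d=b-a; print(np.linalg.norm(d),np.arctan2(d[1],d[0]))
for a,pt in (((328.5,81),(134,320)),((476,81),(107,93)),((464,175),(264,71)),((328,175.5),(292,302))):
    print(tri([(w,a),(t,(pt[0]/5+205-.4,pt[1]/5+185-.4))]))
```

```text
((14.999999046325684, 29.499996185302734), (15.999998092651367, 42.99999237060547), 0.0) [[21, 22, 115], [21, 23, 112], [12, 169, 157], [19, 157, 203], [19, 156, 203], [19, 153, 203], [20, 151, 203], [20, 151, 203], [3, 107, 176], [106, 142, 142]]
grip top w+s [0.42702037 0.26361613 0.08503774] [np.float64(0.7793974363302066), np.float64(0.7793974363303525)]
plane .09 [0.42636919 0.26330414 0.09      ]
[[0.4283 0.3029 0.04  ]
 [0.5546 0.321  0.04  ]
 [0.5667 0.2393 0.04  ]
 [0.4404 0.2208 0.04  ]]
centre [0.49749554 0.27101077 0.04      ]
0.127573558806086 0.1419768170537787
0.12764223968935348 0.14586088050584878
(array([0.42914506, 0.30352299, 0.03843122]), [np.float64(0.8807815191564777), np.float64(0.8807815191563989)])
(array([0.55268   , 0.32039615, 0.04410927]), [np.float64(0.14081435348445923), np.float64(0.1408143534844557)])
(array([0.5669725 , 0.23785126, 0.0376438 ]), [np.float64(1.47690139651017), np.float64(1.476901396510061)])
(array([0.44061008, 0.21938445, 0.03287206]), [np.float64(0.1986899504106421), np.float64(0.1986899504106436)])
```

servo_tool(steps=[0.05,0.03,0.0,0.0,0,0.05,0.06,0.001,0.01,0,0.05,0.06,0.001,0.04,0,0.05,0.06,0.001,0.075,0,0.05,0.06,0.001,0.095,0,0.05,0.06,0.001,0.097,0,0.05,0.06,0.001,0.097,0,0.0,0.06,0.001,0.097,0,0.0,0.06,0.001,0.097,0,0.0,0.06,0.001,0.097,0,0.0,0.06,0.001,0.097,0,0.0,0.06,0.001,0.097,0], force=35)

```text
time: 2.95
position: [0.4278, 0.2604, 0.2339]
tool_rot: [0.655, 0.755, 0.0, 0.0]
ft_force: [0.3, -0.6, 2.1]
grip_width: 0.0135
```

```bash
python3 look.py c wrist scene
```

```text
wrist {'vertical_fov': 68.47823869392549, 'cx': 318.2697081762436, 'cy': 197.15460979620227, 'T': [[0.99, -0.1362, -0.0374, 0.4169], [0.1413, 0.9553, 0.2599, 0.3308], [0.0003, -0.2626, 0.9649, 0.2148], [0.0, 0.0, 0.0, 1.0]]}
scene {'vertical_fov': 48.04427912606444, 'cx': 326.51376610444703, 'cy': 206.5718385953213, 'T': [[0.7012, -0.5482, 0.4558, 1.0949], [0.7129, 0.5331, -0.4556, -0.5104], [0.0067, 0.6444, 0.7646, 1.0516], [0.0, 0.0, 0.0, 1.0]]}
{'time': 3.05, 'q': [0.3233, 0.6486, 1.8771, -0.0002, 0.6159, 0.1814], 'joint_velocities': [0.0002, 0.0004, -0.001, -0.0005, 0.0003, 0.0012], 'joint_torque': [0.0593, -37.9288, -7.3604, 0.1109, -0.1027, 0.0269], 'position': [0.4278, 0.2604, 0.2339], 'tool_rot': [0.6552, 0.7555, -0.0, 0.0], 'ft_force': [-0.0416, 0.0316, 2.8748], 'moment': [-0.1563, 0.0964, 0.0471], 'grip_width': 0.0138}
0.1822
```

View pics/c_scene.png

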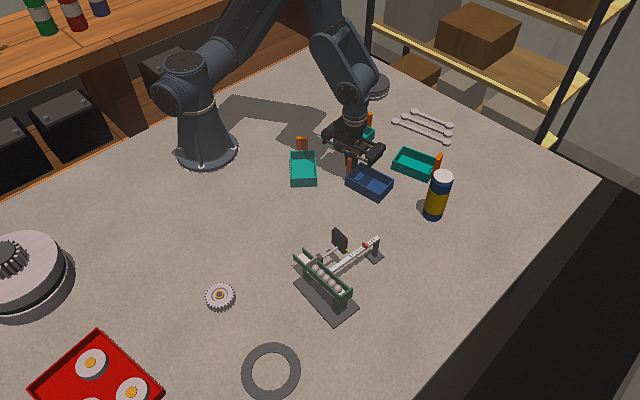

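The scene view shows the gripper closed on the pan's orange grip at about (350,160), with the opening at 13.8 mm. Next I refine the chute's pose.

```bash
python3 - <<'E'
from geo import *
t=load('a_top');s=load('a_scene')
C=lambda p,o,k,dx=0: np.array([(p[0]-dx)/k+o[0]-.5+.5/k,p[1]/k+o[1]-.5+.5/k])
T=lambda *p:C(p,(300,110),4); S=lambda *p:C(p,(285,220),4,400)
# foot front-left (near lip, +y), front-right, back-left, back-right(?)
print('foot TL',tri([(t,T(246,319)),(s,S(470,228))]) )
for n,p in dict(FL=(246,319),FR=(370,325),BL=(262,82),BR=(389,92)).items(): print(n,np.round(plane(t,T(*p),.006),4))
for n,p in dict(FR=(434,252),BR=(585,430),BL=(698,352)).items(): print('S',n,np.round(plane(s,S(*p),.006),4))
P=dict(lipL=(T(292,354),S(472,112)),lipR=(T(338,356),S(435,137)),backL=(T(321,53),S(668,270)),backR=(T(377,57),S(617,300)),rail0=(T(302,193),S(583,198)),rail1=(T(46,170),S(770,64)),)
for k,(a,b) in P.items(): print(k,*tri([(t,a),(s,b)]))
E
python3 - <<'E'
import cv2
t=cv2.imread('pics/a_top.png')[110:220,300:400]
s=cv2.imread('pics/a_scene.png')[220:330,285:385]
import numpy as np
cv2.imwrite('pics/c3.png',cv2.resize(np.hstack([t,s]),None,fx=4,fy=4,interpolation=cv2.INTER_CUBIC))
E
```

```text
foot TL (array([ 0.59074087, -0.07084874, -0.04570037]), [np.float64(21.438436194222025), np.float64(21.438436194221968)])
FL [ 0.5986 -0.0497  0.006 ]
FR [ 0.5953 -0.137   0.006 ]
BL [ 0.7681 -0.0602  0.006 ]
BR [ 0.7619 -0.1505  0.006 ]
S FR [ 0.5985 -0.1371  0.006 ]
S BR [ 0.7584 -0.1544  0.006 ]
S BL [ 0.7713 -0.065   0.006 ]
lipL [ 0.568822   -0.07354492  0.07433528] [np.float64(0.895513617974577), np.float64(0.8955136179745932)]
lipR [ 0.56739482 -0.10424725  0.07519292] [np.float64(0.3625325413276892), np.float64(0.36253254132777235)]
backL [ 0.75813105 -0.08704532  0.12005906] [np.float64(0.15030098617282153), np.float64(0.1503009861728804)]
backR [ 0.75365561 -0.12338312  0.12443967] [np.float64(1.711570081559971), np.float64(1.7115700815596633)]
rail0 [ 0.67407181 -0.07684856  0.09190241] [np.float64(2.137964321344978), np.float64(2.1379643213450583)]
rail1 [0.68672649 0.08956739 0.08793015] [np.float64(0.09278342176193649), np.float64(0.09278342176193927)]
```

View pics/c3.png

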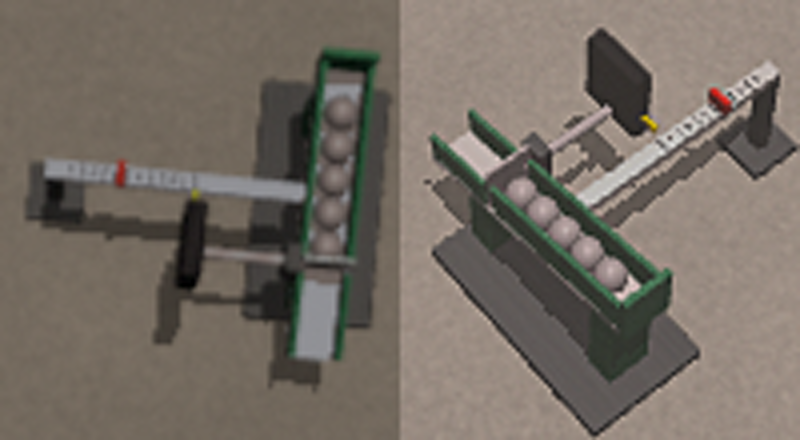

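servo_tool(steps=[0.0,0,0,-0.006,0,0.0,0,0,-0.012,0,0.0,-0.02,-0.003,-0.012,0.01,0.0,-0.06,-0.01,-0.012,0.04,0.0,-0.11,-0.018,-0.012,0.075,0.0,-0.16,-0.027,-0.012,0.11,0.0,-0.21,-0.035,-0.012,0.145,0.0,-0.26,-0.043,-0.012,0.18,0.0,-0.3,-0.05,-0.012,0.205,0.0,-0.325,-0.054,-0.012,0.22,0.0,-0.3345,-0.056,-0.012,0.223,0.0,-0.3345,-0.056,-0.012,0.223])

```text
time: 4.55
position: [0.4196, -0.0787, 0.2459]
tool_rot: [0.735, 0.678, 0.0, -0.0]
ft_force: [-0.1, 0.9, -2.3]
grip_width: 0.0139
```

```bash
python3 look.py d wrist scene top
```

```text
wrist {'vertical_fov': 68.47823869392549, 'cx': 318.2697081762436, 'cy': 197.15460979620227, 'T': [[0.9966, 0.0792, 0.0214, 0.4248], [-0.082, 0.9617, 0.2615, -0.0078], [0.0002, -0.2623, 0.965, 0.2268], [0.0, 0.0, 0.0, 1.0]]}
scene {'vertical_fov': 48.04427912606444, 'cx': 326.51376610444703, 'cy': 206.5718385953213, 'T': [[0.7012, -0.5482, 0.4558, 1.0949], [0.7129, 0.5331, -0.4556, -0.5104], [0.0067, 0.6444, 0.7646, 1.0516], [0.0, 0.0, 0.0, 1.0]]}
top {'vertical_fov': 51.706700376250204, 'cx': 324.82352141996773, 'cy': 205.83244221180314, 'T': [[0.0109, 0.9976, -0.068, 0.4722], [-0.9999, 0.0109, -0.0, 0.052], [0.0007, 0.068, 0.9977, 1.1624], [0.0, 0.0, 0.0, 1.0]]}
{'time': 4.7, 'q': [-0.4461, 0.5777, 2.056, 0.0002, 0.5089, -0.3668], 'joint_velocities': [0.0054, -0.0003, -0.0009, -0.0022, -0.0026, -0.002], 'joint_torque': [-0.3332, -34.5718, -5.4432, 0.0444, -0.0681, 0.0023], 'position': [0.4194, -0.0775, 0.2458], 'tool_rot': [0.7346, 0.6785, -0.0001, -0.0005], 'ft_force': [0.943, 1.0223, -2.033], 'moment': [-0.0746, 0.2167, 0.0541], 'grip_width': 0.0137}
0.1822
```

View pics/d_scene.png

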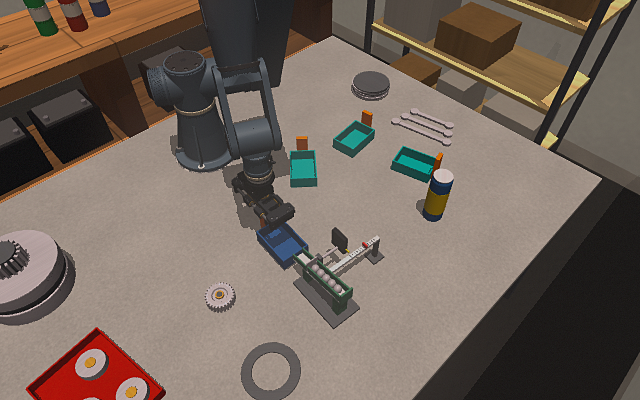

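View pics/d_wrist.png

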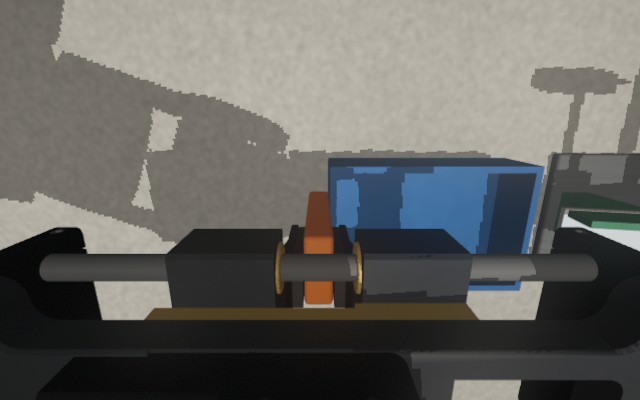

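View pics/d_top.png

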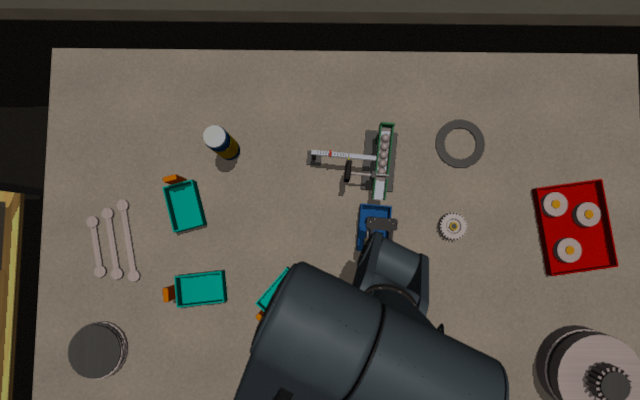

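Run:
```python
from geo import *
c=load('d_top')
cv2.imwrite('pics/d_c.png',cv2.resize(np.hstack([c['pixels'][180:260,340:420],load('d_scene')['pixels'][200:280,240:320]]),None,fx=5,fy=5,interpolation=cv2.INTER_CUBIC))
```

```text
(no output)
```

View pics/d_c.png

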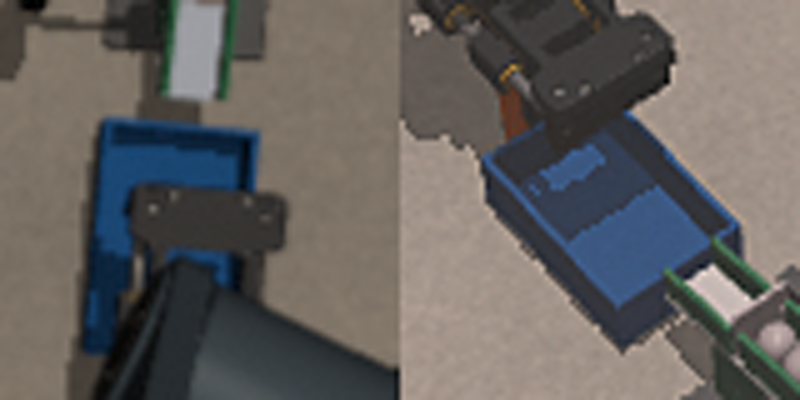

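Run:
```python
from geo import *
c=load('d_top');s=load('d_scene')
T=lambda x,y:(x/5+340-.4,y/5+180-.4); S=lambda x,y:((x-400)/5+240-.4,y/5+200-.4)
a=plane(c,T(103,121),.048);b=plane(c,T(260,131),.048);d=plane(c,T(82,352),.05)
print(a,b,d,(a+b)/2,np.arctan2(b[0]-a[0],-(b[1]-a[1])), np.arctan2(a[1]-d[1],a[0]-d[0]))
print('FL tri',tri([(c,T(103,121)),(s,S(742,228))]),'lip', [plane(c,T(x,98),.075) for x in (160,229)])
print('D',plane(s,S(485,158),.05),'FR',plane(s,S(618,303),.05))
```

```text
[ 0.55476145 -0.04367526  0.048     ] [ 0.55026222 -0.12868935  0.048     ] [ 0.43025369 -0.03286516  0.05      ] [ 0.55251184 -0.08618231  0.048     ] -0.05287401513316381 -0.08660558261542257
FL tri (array([ 0.55588487, -0.04336808,  0.04241316]), [np.float64(1.0595227722811384), np.float64(1.0595227722810612)]) lip [array([ 0.5652844 , -0.07143437,  0.075     ]), array([ 0.56568325, -0.1079204 ,  0.075     ])]
D [ 0.42593946 -0.11620902  0.05      ] FR [ 0.55025384 -0.12622876  0.05      ]
```

servo_tool(steps=[0.0,-0.002,0,0.005,0,0.0,-0.002,0,0.009,0,0.0,-0.002,0.005,0.009,0,0.0,-0.002,0.012,0.009,0,0.0,-0.002,0.02,0.009,0,0.0,-0.002,0.028,0.009,0,0.0,-0.002,0.035,0.009,0,0.0,-0.002,0.04,0.009,0,0.0,-0.002,0.04,0.0105,0,0.0,-0.002,0.04,0.012,0,0.0,-0.002,0.04,0.012,0])

```text
time: 6.08
position: [0.459, -0.0837, 0.2339]
tool_rot: [0.735, 0.678, -0.0, -0.0]
ft_force: [-1.2, -0.9, 1.3]
grip_width: 0.0137
```

```bash
python3 look.py e wrist scene top | tail -2
python3 - <<'E'
from geo import *
cv2.imwrite('pics/e_c.png',cv2.resize(np.hstack([load('e_top')['pixels'][160:240,340:420],load('e_scene')['pixels'][200:280,270:350]]),None,fx=5,fy=5,interpolation=cv2.INTER_CUBIC))
E
```

```text
{'time': 6.225, 'q': [-0.4206, 0.6268, 1.9624, 0.0, 0.553, -0.3395], 'joint_velocities': [0.0009, 0.0003, 0.0, 0.0004, 0.0013, 0.0028], 'joint_torque': [-0.1673, -35.9735, -6.5874, 0.0327, -0.2623, 0.0078], 'position': [0.4591, -0.0837, 0.2339], 'tool_rot': [0.7352, 0.6779, -0.0001, -0.0003], 'ft_force': [-0.9328, 0.6172, 2.3301], 'moment': [0.0552, 0.2044, -0.024], 'grip_width': 0.0134}
0.1822
```

View pics/e_c.png

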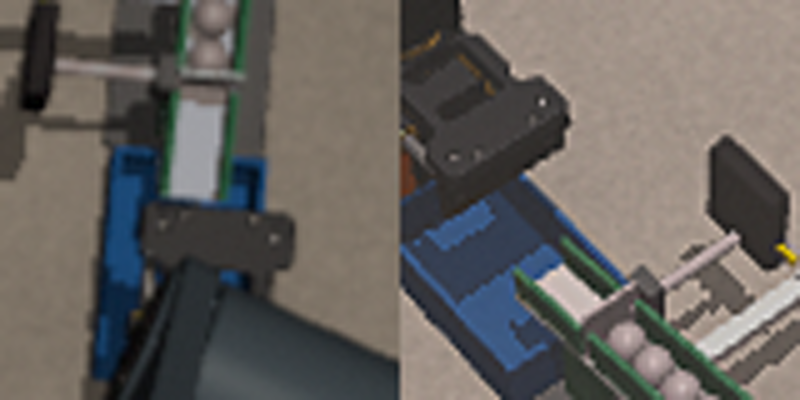

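View pics/e_wrist.png

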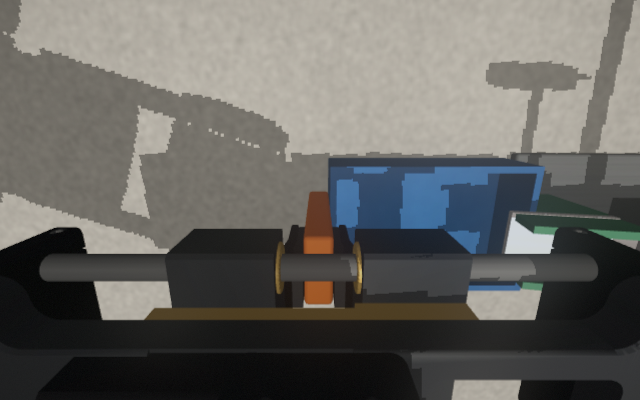

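The pan stands under the lip: its rim corners are at crop (110,150) and (264,157), and the lip is between them. I release it and rise.

servo_tool(steps=[0.03,0,0,0,0,0.045,0,0,0,0,0.045,0,0,0,0,0.045,0,0,-0.01,0,0.045,0,0,-0.04,0,0.045,0,0,-0.08,0,0.045,0,0,-0.11,0,0.045,0.0,0,-0.12,0,0.045,0,0,-0.12,0])

```text
time: 7.35
position: [0.4593, -0.0838, 0.3542]
tool_rot: [0.735, 0.678, 0.0, 0.001]
ft_force: [0.6, -0.5, 1.3]
grip_width: 0.0455
```

```bash
python3 look.py f scene top wrist | tail -2
```

```text
{'time': 7.5, 'q': [-0.4206, 0.3987, 1.8747, -0.0, 0.8709, -0.3395], 'joint_velocities': [-0.0014, 0.0088, -0.0021, 0.0003, 0.0003, 0.0003], 'joint_torque': [0.0297, -33.2172, -12.6118, 0.0465, 0.0578, 0.0001], 'position': [0.459, -0.0837, 0.3526], 'tool_rot': [0.7352, 0.6778, -0.0005, -0.0012], 'ft_force': [-0.8241, -0.0751, 0.8601], 'moment': [-0.0905, 0.0445, 0.0114], 'grip_width': 0.0452}
0.1822
```

View pics/f_wrist.png

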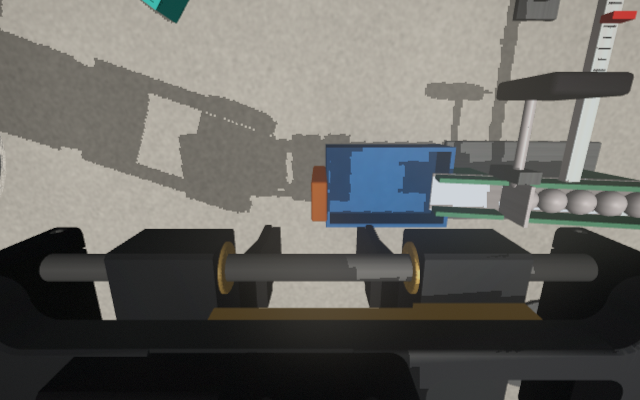

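View pics/f_scene.png

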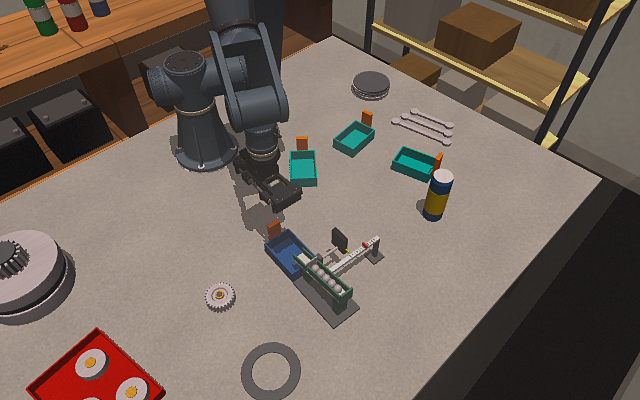

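servo_tool(steps=[0.045,0.005,0.006,-0.01,0.1,0.045,0.016,0.02,-0.017,0.25,0.045,0.03,0.036,-0.017,0.42,0.045,0.043,0.053,-0.017,0.59,0.045,0.057,0.07,-0.017,0.76,0.045,0.07,0.086,-0.017,0.93,0.045,0.083,0.1,-0.017,1.1,0.045,0.095,0.115,-0.017,1.27,0.045,0.104,0.126,-0.017,1.42,0.045,0.11,0.133,-0.017,1.53,0.045,0.11,0.133,-0.017,1.571,0.045,0.11,0.133,-0.017,1.571])

```text
time: 9.0
position: [0.6007, 0.0152, 0.369]
tool_rot: [0.999, -0.04, -0.002, -0.0]
ft_force: [0.8, -0.1, 0.7]
grip_width: 0.0451
```

```bash
python3 look.py g wrist | tail -2;python3 - <<'E'
from geo import *
w=load('f_wrist')
P=[plane(w,p,.04) for p in [(327,146),(455,147),(446,226),(327,226)]]; m=np.mean(P,0); print(np.round(P,4),m)
print('lip',[plane(w,p,.06) for p in [(433,178),(431,208)]])
E
```

```text
{'time': 9.05, 'q': [-0.1608, 0.5369, 1.5304, -0.0, 1.0771, 1.4905], 'joint_velocities': [-0.0007, -0.0102, -0.0033, 0.0009, 0.0009, -0.0001], 'joint_torque': [0.0718, -42.9083, -16.2584, 0.0412, -0.0702, 0.017], 'position': [0.6006, 0.0151, 0.3693], 'tool_rot': [0.9992, -0.0402, -0.0014, -0.0002], 'ft_force': [0.6499, -0.3393, -0.2437], 'moment': [-0.0456, 0.1654, 0.0178], 'grip_width': 0.0451}
0.1822
[[ 0.4699 -0.0406  0.04  ]
 [ 0.5961 -0.0518  0.04  ]
 [ 0.5899 -0.1348  0.04  ]
 [ 0.4637 -0.1246  0.04  ]] [ 0.52992715 -0.08796407  0.04      ]
lip [array([ 0.56751461, -0.07678181,  0.06      ]), array([ 0.56618578, -0.10654803,  0.06      ])]
```

View pics/g_wrist.png

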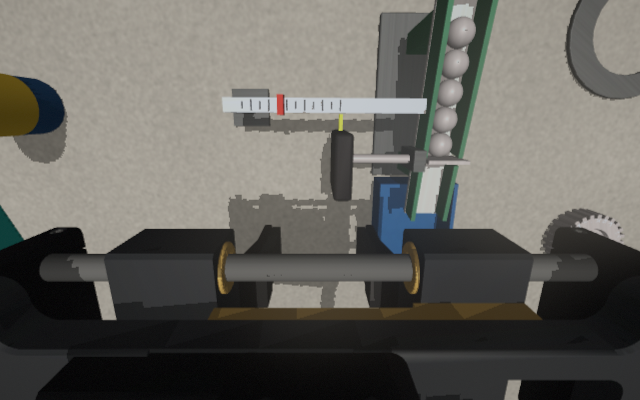

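The wrist view shows the handle top at about (342,165), the yellow pointer tip at (341,115), the red mark at (280,104), and the rail from (222,104) to (427,105). The pan centre measures (0.530,-0.088) and the lip (0.567,-0.092), so the pan is well inside.

```bash
cat > m2.py <<'E'
from geo import *
import sys
w=load(sys.argv[1])
h=cv2.cvtColor(w['pixels'],cv2.COLOR_BGR2HSV)
def m(lo,hi,box):
    x0,y0,x1,y1=box;k=cv2.inRange(h[y0:y1,x0:x1],np.array(lo),np.array(hi));y,x=np.nonzero(k)
    return np.array([x.mean()+x0,y.mean()+y0]),(x.min()+x0,x.max()+x0,y.min()+y0,y.max()+y0)
box=tuple(map(int,sys.argv[2:6])) if len(sys.argv)>2 else (200,70,430,160)
r=m((0,140,90),(8,255,255),box);y=m((22,120,90),(35,255,255),box);print(r,y)
R=plane(w,r[0],.096);Y=plane(w,y[0],.099)
ax=np.array([.08,.9968,0]); d=(R-Y)
print('red',R,'yel',Y,'along y:',d@ax,'along x:',d@np.array([.9968,-.08,0]))
E
python3 m2.py g_wrist
python3 - <<'E'
from geo import *
w=load('g_wrist');t=load('f_top');s=load('f_scene')
h=cv2.cvtColor(w['pixels'],cv2.COLOR_BGR2HSV)
v=cv2.inRange(h[125:205,320:362],np.array((0,0,0)),np.array((180,255,62)))
c=max(cv2.findContours(v,0,2)[0],key=cv2.contourArea);print('handle bbox',cv2.boundingRect(c+[320,125]))
print('rail',plane(w,(222.5,104),.09),plane(w,(427,105.5),.09))
print('red tri',tri([(w,(280.5,104)),(t,(329.7,153.3)),(s,(365.2,244.6))]),'yel',tri([(w,(340.5,122)),(s,(347.1,250.3))]))
cv2.imwrite('pics/g_c.png',cv2.resize(w['pixels'][85:215,260:380],None,fx=4,fy=4,interpolation=cv2.INTER_CUBIC))
E
```

```text
(array([279.90243902, 104.39837398]), (np.int64(277), np.int64(283), np.int64(95), np.int64(114))) (array([340.1754386 , 122.94736842]), (np.int64(338), np.int64(342), np.int64(115), np.int64(130)))
red [0.6832954  0.03968514 0.096     ] yel [ 0.66457129 -0.00869907  0.099     ] along y: 0.04972731011216276 along x: 0.014793452829944691
handle bbox (331, 130, 22, 71)
rail [0.68780428 0.088627   0.09      ] [ 0.67266675 -0.08323768  0.09      ]
red tri (array([0.68438663, 0.04107876, 0.09153524]), [np.float64(1.500308531949382), np.float64(0.9399932041518543), np.float64(2.268252101939083)]) yel (array([ 0.6666062 , -0.00814907,  0.0978928 ]), [np.float64(1.6232087040322034), np.float64(1.6232087040321166)])
```

View pics/g_c.png

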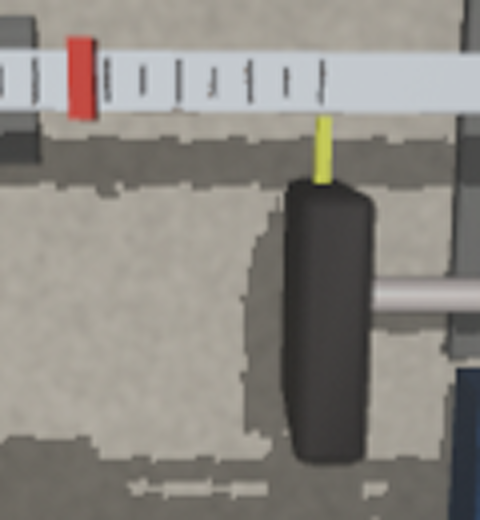

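Run:
```python
from geo import *
w=load('g_wrist')
for p in [(336,325),(300,325),(372,325),(340,205),(335,458)]:
    q=(p[0]/4+260-.4,p[1]/4+85-.4); print(p,plane(w,q,.14))
o,s=load('g_wrist'),0
```

```text
(336, 325) [ 0.63562287 -0.0064676   0.14      ]
(300, 325) [ 6.36144852e-01 -1.69206873e-05  1.40000000e-01]
(372, 325) [ 0.6351009  -0.01291806  0.14      ]
(340, 205) [ 0.65669727 -0.00839077  0.14      ]
(335, 458) [ 0.61082586 -0.00484381  0.14      ]
```

servo_tool(steps=[0.038,0.018,0.009,0.0,0,0.038,0.036,0.0183,0.01,0,0.038,0.036,0.0183,0.035,0,0.038,0.036,0.0183,0.06,0,0.038,0.036,0.0183,0.078,0,0.038,0.036,0.0183,0.085,0,0.038,0.036,0.0183,0.085,0])

```text
time: 9.93
position: [0.6353, -0.0062, 0.2853]
tool_rot: [0.999, -0.041, -0.0, -0.0]
ft_force: [-0.5, 0.4, 0.1]
grip_width: 0.0379
```

```bash
python3 look.py h wrist | tail -2
```

```text
{'time': 9.975, 'q': [-0.1853, 0.686, 1.5025, -0.0, 0.9523, 1.4667], 'joint_velocities': [0.0024, -0.0171, -0.0081, -0.0007, 0.0002, 0.0004], 'joint_torque': [-0.0501, -46.4862, -13.8411, 0.033, -0.0548, -0.0009], 'position': [0.6355, -0.0062, 0.2861], 'tool_rot': [0.9992, -0.0406, 0.0004, 0.0001], 'ft_force': [0.6116, -0.1232, -0.6782], 'moment': [-0.0604, 0.1422, -0.0264], 'grip_width': 0.038}
0.1822
```

View pics/h_wrist.png

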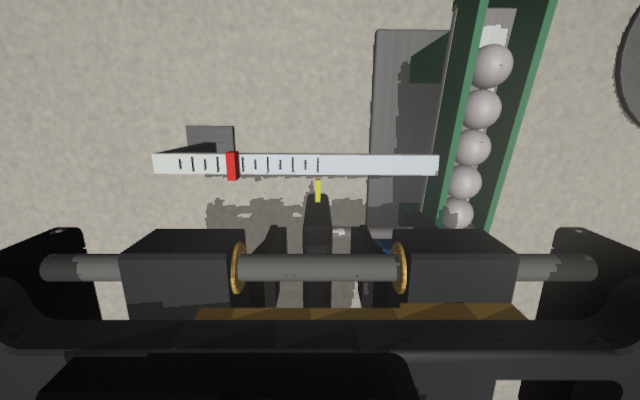

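The handle sits centred between the fingers at (317,245). The pointer at (318,190) and the mark at (232,165) are both in view.

servo_tool(steps=[0.0,0,0,0,0,0.0,0,0,0,0,0.0,0,0,0,0,0.0,0,0,0,0], force=40)

```text
time: 10.48
position: [0.6353, -0.0057, 0.2862]
tool_rot: [0.999, -0.041, 0.0, -0.001]
ft_force: [-0.1, 2.6, 2.4]
grip_width: 0.0133
```

```bash
python3 look.py i wrist | tail -2; python3 m2.py i_wrist 150 130 430 215
```

```text
{'time': 10.525, 'q': [-0.1848, 0.6855, 1.5029, 0.0013, 0.9525, 1.4671], 'joint_velocities': [0.0016, -0.0007, 0.0001, -0.0037, 0.0008, -0.0012], 'joint_torque': [-1.4648, -45.6926, -13.7901, -0.6233, -0.2104, -0.1471], 'position': [0.6353, -0.0057, 0.2863], 'tool_rot': [0.9992, -0.0409, 0.0004, -0.0005], 'ft_force': [-0.8287, 2.1347, 3.7691], 'moment': [0.4024, 0.1577, -0.1868], 'grip_width': 0.0136}
0.1822
(array([232.40963855, 165.54618474]), (np.int64(227), np.int64(237), np.int64(152), np.int64(179))) (array([318.5, 191.5]), (np.int64(316), np.int64(321), np.int64(179), np.int64(202)))
red [0.6831877 0.0405681 0.096    ] yel [ 0.66415439 -0.00857257  0.099     ] along y: 0.05050608298000327 along x: 0.015041146787193255
```

servo_tool(steps=[0.0,0,-0.006,0,0,0.0,0,-0.016,0,0,0.0,0,-0.028,0,0,0.0,0,-0.04,0,0,0.0,0,-0.048,0,0,0.0,0,-0.05,0,0,0.0,0,-0.05,0,0,0.0,0,-0.05,0,0,0.0,0,-0.05,0,0])

```text
time: 11.65
position: [0.6395, 0.0416, 0.2862]
tool_rot: [0.999, -0.04, 0.0, 0.002]
ft_force: [-0.9, -9.3, 4.0]
grip_width: 0.0137
```

```bash
python3 look.py j wrist scene top| tail -2; python3 m2.py j_wrist 150 130 430 215
```

```text
{'time': 11.8, 'q': [-0.1083, 0.6917, 1.4877, -0.006, 0.9614, 1.5468], 'joint_velocities': [-0.001, 0.0005, 0.0001, -0.0004, -0.0016, 0.0002], 'joint_torque': [5.9184, -45.5474, -13.7287, 1.8265, -0.2276, -0.1838], 'position': [0.6395, 0.0415, 0.2862], 'tool_rot': [0.9992, -0.0404, 0.0002, 0.0025], 'ft_force': [-2.44, -8.8488, 3.8859], 'moment': [-1.18, 0.3781, -0.1564], 'grip_width': 0.0132}
0.1822
(array([312.88942308, 166.51923077]), (np.int64(309), np.int64(317), np.int64(153), np.int64(180))) (array([318.51327434, 191.63716814]), (np.int64(316), np.int64(321), np.int64(179), np.int64(202)))
red [0.68279333 0.03966736 0.096     ] yel [0.66812404 0.03756057 0.099     ] along y: 0.0032735984482806985 along x: 0.014453797169051527
```

View pics/j_wrist.png

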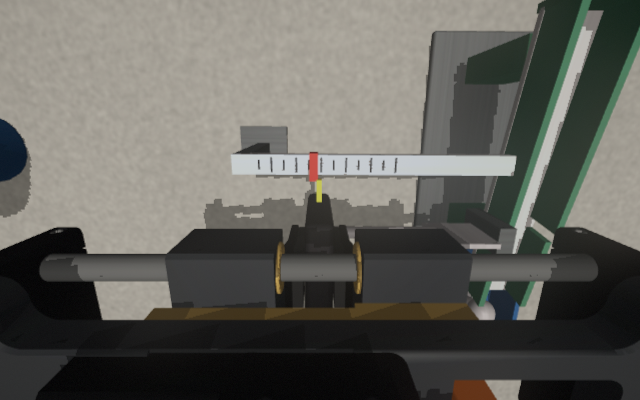

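View pics/j_scene.png

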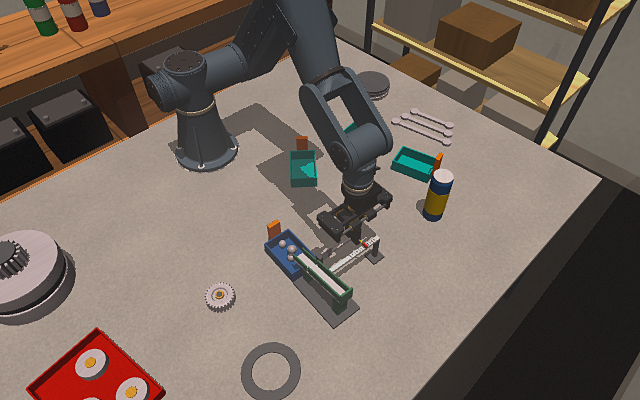

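The balls have run out, and several show in the pan at about (287,247) in the scene view. The pointer is 3.3 mm short of the mark because the arm yields to the spring. I pull a little more.

servo_tool(steps=[0.0,0,-0.002,0,0,0.0,0,-0.0035,0,0,0.0,0,-0.0035,0,0,0.0,0,-0.0035,0,0,0.0,0,-0.0035,0,0,0.0,0,-0.0035,0,0])

```text
time: 12.55
position: [0.6398, 0.0449, 0.2862]
tool_rot: [0.999, -0.04, 0.0, 0.003]
ft_force: [-1.4, -9.6, 3.0]
grip_width: 0.0138
```

```bash
python3 look.py k wrist scene top| tail -2; python3 m2.py k_wrist 150 130 430 215
python3 - <<'E'
from geo import *
w=load('k_wrist')['pixels'][140:215,270:370]
cv2.imwrite('pics/k_c.png',np.hstack([cv2.resize(load('k_scene')['pixels'][210:290,250:330],(400,400),interpolation=2),cv2.resize(w,(400,300),interpolation=2) .copy().__class__((400,400,3),np.uint8)*0+cv2.copyMakeBorder(cv2.resize(w,(400,300),interpolation=2),0,100,0,0,0)]))
t=load('k_top')['pixels'][150:260,300:410];cv2.imwrite('pics/k_t.png',cv2.resize(t,None,fx=5,fy=5,interpolation=2))
E
```

```text
{'time': 12.7, 'q': [-0.1029, 0.6923, 1.4863, -0.0064, 0.9622, 1.5523], 'joint_velocities': [0.0003, -0.0001, 0.0009, 0.0003, 0.0015, -0.0004], 'joint_torque': [6.1693, -45.5855, -13.7493, 1.911, -0.2317, -0.184], 'position': [0.6398, 0.0449, 0.2862], 'tool_rot': [0.9992, -0.0404, 0.0002, 0.0026], 'ft_force': [-1.5725, -9.2401, 4.2762], 'moment': [-1.2709, 0.3172, -0.2084], 'grip_width': 0.0136}
0.1822
(array([318.72058824, 166.02941176]), (np.int64(315), np.int64(323), np.int64(153), np.int64(180))) (array([318.54464286, 191.77678571]), (np.int64(316), np.int64(321), np.int64(180), np.int64(202)))
red [0.68309014 0.03953159 0.096     ] yel [0.66832603 0.04084912 0.099     ] along y: -0.00013218526385005047 along x: 0.01482227024768224
```

View pics/k_c.png

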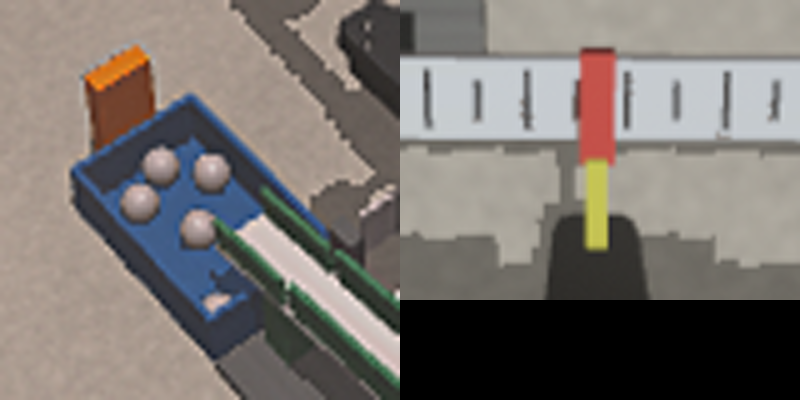

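View pics/k_t.png

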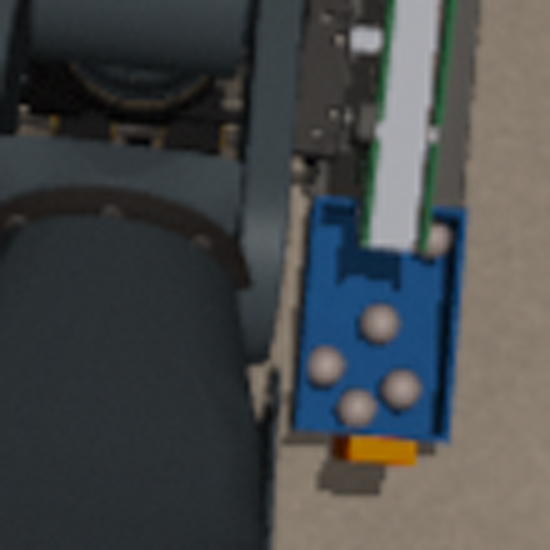

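The top view shows all five balls in the pan, and the pointer is in line with the mark (-0.1 mm). I let things settle, check once more and hand in.

servo_tool(steps=[0.0,0,0,0,0,0.0,0,0,0,0,0.0,0,0,0,0,0.0,0,0,0,0,0.0,0,0,0,0,0.0,0,0,0,0,0.0,0,0,0,0,0.0,0,0,0,0])

```text
time: 13.7
position: [0.6398, 0.0449, 0.2862]
tool_rot: [0.999, -0.04, 0.0, 0.003]
ft_force: [-2.4, -9.5, 3.7]
grip_width: 0.0135
```

```bash
python3 look.py l wrist top| tail -2; python3 m2.py l_wrist 150 130 430 215
python3 - <<'E'
from geo import *
t=load('l_top')['pixels'];a=load('a_top')['pixels']
cv2.imwrite('pics/l_t.png',cv2.resize(t[150:260,300:410],None,fx=5,fy=5,interpolation=2))
for n,(x0,y0,x1,y1) in dict(gear=(435,205,472,245),plate=(430,115,490,172),can=(200,120,245,165)).items():
    print(n,np.abs(t[y0:y1,x0:x1].astype(int)-a[y0:y1,x0:x1]).mean())
E
```

```text
{'time': 13.8, 'q': [-0.1029, 0.6923, 1.4863, -0.0063, 0.9622, 1.5523], 'joint_velocities': [-0.0002, -0.0017, -0.0008, 0.0004, -0.0009, 0.0018], 'joint_torque': [6.167, -45.5849, -13.7498, 1.9109, -0.2317, -0.1839], 'position': [0.6398, 0.0449, 0.2862], 'tool_rot': [0.9992, -0.0404, 0.0002, 0.0026], 'ft_force': [-1.5766, -8.766, 4.5993], 'moment': [-1.2943, 0.3886, -0.2242], 'grip_width': 0.0136}
0.1822
(array([318.72058824, 166.02941176]), (np.int64(315), np.int64(323), np.int64(153), np.int64(180))) (array([318.54464286, 191.77678571]), (np.int64(316), np.int64(321), np.int64(180), np.int64(202)))
red [0.68308975 0.03952769 0.096     ] yel [0.66832565 0.04084529 0.099     ] along y: -0.00013226097875136222 along x: 0.014822263389901896
gear 18.42297297297297
plate 15.783528265107213
can 15.873744855967079
```

View pics/l_t.png

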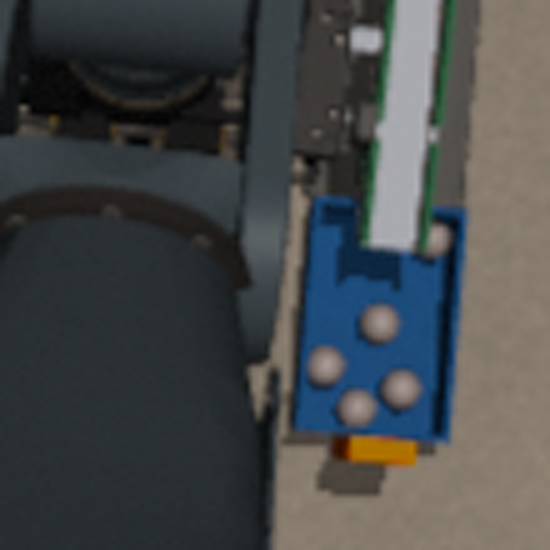

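The crop shows five still balls inside the pan. In the earlier scene view, gear (219,296), plate (270,372) and can (437,195) are at their first pixels. The whole-image difference of about 16 in all three patches is a brightness change.

```bash
python3 -c "
from rig import hand_in
print(hand_in())"
```

```text
the job is handed in; nothing more can be done
None
```

I set the blue pan under the chute's lip and let go of it. Then I pulled the gate handle to the red mark and handed in at about 13.8 s, still holding it with a 40 N grip setting; no verdict was reported.

- **Pan:** after release its centre measured (0.530, -0.088) and the lip (0.567, -0.092). That puts the lip about 37 mm ahead of the pan centre and about 1 mm to the side, within the limits. I did not re-measure the pan's pose after the balls ran in, but it looked flat and in place in the last top view.
- **Pointer:** it was 0.1 mm from the mark in the last two wrist pictures. The first pull stopped 3.3 mm short because the arm yielded to the spring, and a second small pull mended that. The measured pull was about 9 N and the arm was still.
- **Balls:** the last top view shows all five in the pan, not moving. One is partly hidden under the lip.
- **Bystanders:** the gear, clutch plate and spray can looked unmoved by eye. My pixel-difference check gave 16 to 18 for all three patches instead of near 0. I took that for a brightness change and did not check it further.
- **Other disagreements:** the chute's heading differed by up to 0.03 rad between features, and the pan's rim height came out between 33 and 44 mm from different view pairs, against a true 40 mm.

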